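# Sort the slide gauges into their trays

## Robot

A 6-joint arm with a two-finger parallel gripper is mounted at the origin on the work surface. World frame = base frame: x ahead of the robot, y to its left, z up, the work surface at z = 0. Lengths are in m, angles in degrees, forces in N, time in s.
With the tool pointing down it reaches from about 0.35 to 0.875 m from the base axis. Payload 4.2 kg.
Tool frame: the origin (TCP) lies at the very end of the fingers, on their centre line; the grasp point (between the pads) lies 19 mm behind it; z points along the fingers, y is the line along which they close (so a half turn about z gives the same grasp; the last joint's range is limited). The gripper opens to 87 mm and grips with 3 to 60 N. Pads are 19 mm wide; open, the fingers measure 117 mm over their backs; the gripper's body (75 mm by 190 mm) begins 51 mm behind the grasp point.
Start: joints at [-50.214, 22.042, 0.453, 0, -68.411, -14.817], TCP at [0.264, -0.567, 0.223] pointing down, gripper open.
Joint ranges: [-179.83, 179.83], [-69.29, 118.12], [-61.27, 80.66], [-181.25, 117.63], [-171.15, -9.14], [-177.46, 177.46]. Speed limits (degrees/s): [159.86, 159.86, 180, 180, 180, 180].

## Interface

Orientations are given as a 3x3 rotation matrix whose columns are the frame's x, y, z axes.
In Python, from station import sense, cams, r gives the robot as it stands. The module is installed in compiled form; this text tells all that it offers.
- The arm moves only by the tool step_arm, never from a script. Its argument "targets" is text: rows parted by semicolons, each of 4 numbers parted by spaces: the shift along the tool's x, y, z in cm, then the turn about the tool's z in degrees. In form: x y z turn; .... A call has 1 to 12 rows; each row shifts and turns the commanded pose from where the row before left it, along the tool's axes as they then stand; what a row does not reach is not made up. A row lasts 1/12 s, in which the tool goes at most 41.7 mm and 7.16 degrees, less where a joint would pass 70% of its speed; a pose out of reach is approached as far as the arm can. A call with a gripper value outside its range is refused whole. "claw" is the finger opening in cm, from 0 to 8.7, set as the call begins (left out, the last holds). The fingers move at their own pace and stop on an object; the grip force is fixed at half the most. Time passes only in rows, so rows that do not move let the fingers close. It gives the time, the measured TCP pose, the force, the opening and the grip force at its end, in the units of the state.
- sense(): the state, without advancing time (a new reading comes with each control period).
- cams.capture(name): name is "side" or "top"; returns a dict with "frame" (480x640x3 uint8, blue, green, red), "vertical_fov" (degrees; the focal length in pixels is half the picture's height over the tangent of half this angle, whatever the lens; pixels are square), "cx", "cy" (the principal point, pixels), "dist_coeffs" ([k1, k2, p1, p2, k3] as OpenCV has them; the pictures are not rectified), "eye" and "rotation" of the camera in the world. Camera axes: x right, y down, z forward; pixel columns grow to the right and rows downward; lengths in m; the calibration is good to about 2 mm. A picture is of the moment at which its call begins. There is no depth.
- r.finish_job(): hands the job in; it is judged then, once.
The state is a dict: "time_s": time; "joints": joint angles; "joint_velocities": joint speeds; "effort": joint torques, N m; "tcp_pos": TCP position; "ee_rot": TCP orientation; "wrist_force": force on the tool from outside, world axes, zero at the start; "moment": the same for the moment, N m; "gripper_width": opening from 0.0 (shut) to 1.0 (fully open); "gripper_force": force on a finger pad.
Only numpy, scipy, OpenCV 4.12 (cv2) and the standard library are available. Lean on these libraries where they do the work, as an engineer would, in place of code of your own. Each camera call takes 0.05 s, during which the arm holds its last target. There are 200 camera calls.

## Task

Clear the two slide gauges off the sheet: lay the gauge whose slide is pulled out in the long wooden tray, and the gauge whose slide is pushed home in the short wooden tray. Lay them down rather than dropping them, flat on the tray's floor and lengthwise along the tray (either way round), leave the slides as they are set, and let go.

Things in the scene. Friction and masses are not known exactly. Their poses are not given: they have to be found in the camera images.
- gauge_out_mid (a point): Centre (half-way up) of the body of the gauge whose slide is pulled out. Loose, 0.15 to 0.3 kg: an aluminium bar 120 mm long (its own x axis), 30 mm wide (y) and 22 mm high (z up), this point 11 mm above its underside; a brass screw stands 9 mm above the top, 42 mm behind the centre (-x). Grasp it across the 30 mm width. A flat steel blade 16 mm wide comes out of the +x end and ends in a dark steel cross-head.
- slide_out (a joint): How far the slide of that gauge is pulled out, m: 0 = home (cross-head against the end of the body), up to 0.065. It starts between 0.045 and 0.060, and stays where it is by friction (about 5 N). The gauge is then 130 mm + this value long overall, from 60 mm behind the body's centre to 70 mm + this value ahead of it.
- head_out (a point): Centre of the cross-head (10 mm long, 40 mm wide, 20 mm high, dark steel) on the blade of the pulled-out gauge, 65 mm + the joint value ahead (+x) of the body's centre. At the start both gauges point their cross-heads (+x) away from the robot, within 20 degrees of straight ahead.
- gauge_in_mid (a point): Centre (half-way up) of the body of the gauge whose slide is pushed home. Same make and size as the other gauge; only its slide position differs, so no blade shows between body and cross-head.
- slide_in (a joint): How far the slide of the pushed-home gauge is pulled out, m: it starts between 0 and 0.003. The gauge is then about 130 mm long overall, from 60 mm behind the body's centre to 70 mm ahead of it.
- head_in (a point): Centre of the cross-head (same size) of the pushed-home gauge, 65 mm + the joint value ahead (+x) of its body's centre.
- tray_long: The long plywood tray, fixed to the table, open on top. Origin: centre of its underside, on the table. Inside 240 mm long (its own x axis) and 130 mm wide (y); walls 6 mm thick, their rim 20 mm above the table. Long axis turned at most about 12 degrees from straight ahead.
- floor_long (a point): Centre of the inner floor of the long tray, about 6 mm above the table; axes as the tray's.
- tray_short: The short plywood tray, fixed, the same but 165 mm long inside (x) and 130 mm wide (y), too short for the pulled-out gauge. The two trays may swap sides, left and right.
- floor_short (a point): Centre of the inner floor of the short tray, about 6 mm above the table; axes as the tray's.

How it is judged:
By the outcome, as a careful person would: the job done as asked, in the order asked, and still so for the second after the job is handed in, with the robot touching nothing.
It also fails if it takes over 56 s, if anything falls off the work surface, if the arm or the gripper's body presses on something with over 40 N, if the wrist force passes 120 N, or if a joint passes its speed limit or range.

## Working session

There is one attempt and no reset: what is moved stays moved. The work goes in short steps, Python scripts to look and compute and a tool call to move; the robot and the scene stay as the last step left them, time stands still between calls to the robot, and variables do not carry over. Pictures are saved under pics/ and viewed, at most 10 in all, crops included, and the job is handed in when it is done.

Besides the shell and the picture viewer there is one more tool, called as name(argument=value, ...), one argument or row to a line, values as JSON. step_arm: Moves the arm, as the interface text tells. Its arguments: {"type":"object","properties":{"targets":{"type":"string"},"claw":{"type":"number"}},"required":["targets"]}

```bash
mkdir -p pics
cat > h.py <<'E'
import numpy as np, cv2
from station import sense, cams, r
def cap(n):
    c=cams.capture(n); f=240/np.tan(np.radians(c["vertical_fov"])/2)
    c["K"]=np.array([[f,0,c["cx"]],[0,f,c["cy"]],[0,0,1.]]); c["D"]=np.array(c["dist_coeffs"],float); return c
def ray(c,px,z):
    p=cv2.undistortPoints(np.array(px,float).reshape(-1,1,2),c["K"],c["D"]).reshape(-1,2)
    d=np.c_[p,np.ones(len(p))]@np.array(c["rotation"]).T; e=np.array(c["eye"])
    return e+d*((z-e[2])/d[:,2])[:,None]
E
python3 - <<'E'
from h import *
for n in("top","side"):
    c=cap(n); cv2.imwrite(f"pics/{n}0.png",c["frame"]); print(n,c["eye"],c["rotation"],c["K"][0,0],c["D"])
s=sense();print(s["time_s"],s["tcp_pos"],s["ee_rot"],s["gripper_width"])
E
```

```text
top [ 0.39035694 -0.0012332   1.13828561] [[-0.02188907 -0.98962081  0.14202645]
 [-0.99959621  0.02423805  0.01482998]
 [-0.0181185  -0.14164449 -0.98975177]] 562.0337198852762 [-0.13843419  0.          0.          0.          0.        ]
side [0.34206886 0.73211855 0.96982434] [[-0.96451066 -0.19797365  0.17471581]
 [-0.26379076  0.75144033 -0.60477422]
 [-0.01155915 -0.6293996  -0.77699584]] 467.76444765775915 [0.0224428 0.        0.        0.        0.       ]
0.1 [ 0.26359426 -0.56608977  0.22154626] [[-9.06619785e-01 -4.21947411e-01 -9.73343323e-04]
 [-4.21948514e-01  9.06618038e-01  1.78466810e-03]
 [ 1.29414528e-04  2.02871618e-03 -9.99997934e-01]] 0.9977940895682128
```

View pics/top0.png

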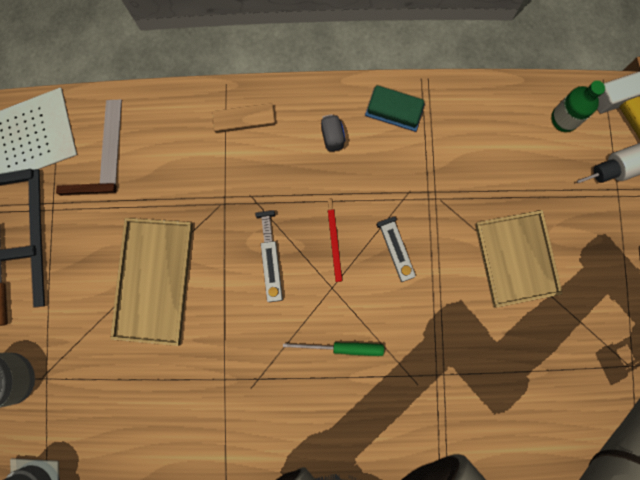

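View pics/side0.png

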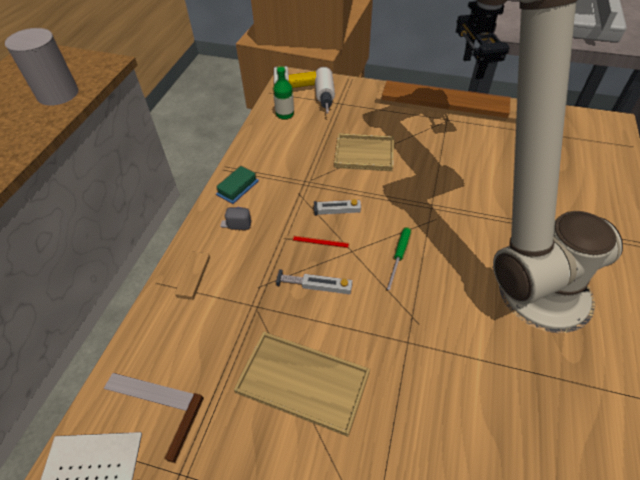

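The top view shows the pulled-out gauge at about (270,265) with its head at (266,214), and the home gauge at about (398,250). The long tray is at (153,282) and the short tray at (517,258). The side view agrees.

```bash
cat >> h.py <<'E'
def gauge(c,roi,ztop=.022):
    # silver body: low saturation, bright; rectangle of its pixels, cast onto the top face
    x0,y0,x1,y1=roi; hsv=cv2.cvtColor(c["frame"],cv2.COLOR_BGR2HSV); m=np.zeros((480,640),np.uint8)
    m[y0:y1,x0:x1]=cv2.inRange(hsv[y0:y1,x0:x1],(0,0,130),(179,50,255)); m=cv2.morphologyEx(m,cv2.MORPH_OPEN,np.ones((3,3)))
    k=max(cv2.findContours(m,0,1)[0],key=cv2.contourArea).reshape(-1,2)
    P=ray(c,k,ztop)[:,:2]; (ctr,sz,a)=cv2.minAreaRect((P*1000).astype(np.float32))
    b=cv2.boxPoints((ctr,sz,a)); e=[b[1]-b[0],b[2]-b[1]]; e=max(e,key=np.linalg.norm); yaw=np.degrees(np.arctan2(e[1],e[0]))
    return np.array(ctr)/1000,np.array(sz),(yaw+90)%180-90
E
python3 - <<'E'
from h import *
c=cap("top")
for n,roi in(("out",(245,200,300,310)),("in",(370,205,425,290))):
    print(n,*gauge(c,roi))
print("screws",ray(c,[(273,292),(405,270)],.031),"heads",ray(c,[(266,214),(387,222)],.021))
hsv=cv2.cvtColor(c["frame"],cv2.COLOR_BGR2HSV)
for p in((153,282),(517,258),(100,330),(240,290),(270,290),(272,230)): print(p,hsv[p[1],p[0]])
# tray rims by eye
for n,q in(("long",[(126,219),(192,221),(181,345),(113,340)]),("short",[(476,222),(543,211),(558,293),(495,306)])):
    P=ray(c,q,.02); d=(P[0]+P[1]-P[2]-P[3])/2; w=(P[0]+P[3]-P[1]-P[2])/2
    print(n,P.mean(0),np.linalg.norm(d),np.linalg.norm(w),np.degrees(np.arctan2(d[1],d[0])),np.degrees(np.arctan2(-w[0],w[1])))
s=cap("side")
print("side: screws",ray(s,[(344,282),(354,203)],.031),"heads",ray(s,[(280,277),(317,207)],.021))
for n,q in(("long",[(236,388),(266,337),(368,374),(347,431)]),("short",[(333,164),(340,135),(394,136),(394,168)])):
    P=ray(s,q,.02);print(n,P.mean(0))
E
```

```text
out [0.53073676 0.12156739] [98.02159119 28.39435768] 5.8870544
in [ 0.55972949 -0.13266713] [98.72859955 28.92432404] 18.752914
screws [[ 0.47289226  0.11503698  0.031     ]
 [ 0.51033172 -0.14733411  0.031     ]] heads [[ 0.63281815  0.12890648  0.021     ]
 [ 0.60998134 -0.11633733  0.021     ]]
(153, 282) [ 19 124 162]
(517, 258) [ 19 124 161]
(100, 330) [ 16 135 164]
(240, 290) [ 16 139 176]
(270, 290) [ 19 183 177]
(272, 230) [ 14 143  89]
long [0.50188611 0.36275413 0.02      ] 0.25121610406135647 0.1415093777133349 -4.804398083236967 -3.9547042372933223
short [ 0.53079033 -0.38183542  0.02      ] 0.17247648422679696 0.13947029196653626 7.827636876075829 8.711802908999813
side: screws [[ 0.47140407  0.11816223  0.031     ]
 [ 0.50668114 -0.14154473  0.031     ]] heads [[ 0.62780549  0.13754675  0.021     ]
 [ 0.60381798 -0.11022773  0.021     ]]
long [0.49670974 0.37349738 0.02      ]
short [ 0.52539323 -0.37729307  0.02      ]
```

```bash
cat >> h.py <<'E'
def plan(x,y,z,yaw):
    """tool-frame shift (cm) to x,y,z and turn (deg) so that tool -x lies along yaw"""
    s=sense(); R=np.array(s["ee_rot"]); p=np.array(s["tcp_pos"])
    cur=np.degrees(np.arctan2(-R[1,0],-R[0,0]))
    print("t",round(s["time_s"],2),"tcp",p.round(4),"yaw",cur.round(2),"j",np.round(s["joints"],0),"F",np.round(s["wrist_force"],1))
    print("shift cm",(R.T@(np.array([x,y,z])-p)*100).round(2),"turn",round((cur-yaw+180)%360-180,2))
E
python3 -c "
from h import *
plan(.523,.121,.15,5.5)"
```

```text
t 0.2 tcp [ 0.2637 -0.5663  0.2219] yaw 24.97 j [-50.  22.   0.  -0. -68. -15.] F [-0.3 -0.5  0.5]
shift cm [-52.52  51.35   7.25] turn 19.47
```

step_arm(
  targets="-1 1 0 0;-2 2 0 0;-2.5 2.4 0 0;-2.5 2.4 0 0;-2.5 2.4 0 0;-2.5 2.4 0 0;-2.5 2.4 0 0;-2.5 2.4 0 0;-2.5 2.4 0 0;-2.5 2.4 0 0;-2.5 2.4 0 0;-2.5 2.4 0 0",
  claw=6,
)

```text
time_s: 1.2
tcp_pos: [0.4038, -0.2019, 0.2227]
ee_rot: [[-0.907, -0.422, 0.0], [-0.422, 0.907, 0.0], [-0.0, -0.0, -1.0]]
wrist_force: [1.0, -0.6, 0.3]
gripper_width: 0.69
gripper_force: 0.0
```

step_arm(
  targets="-2.5 2.5 0.7 0;-2.5 2.5 0.7 0;-2.5 2.5 0.7 0;-2.5 2.5 0.7 0;-2.5 2.5 0.7 0;-2.5 2.5 0.7 0;-2.5 2.5 0.7 0;-2 2 0.7 0;-2 2 0.7 0;-1 1 0.7 6.5;0 0 0 6.5;0 0 0 6.5",
)

```text
time_s: 2.2
tcp_pos: [0.5125, 0.0964, 0.1516]
ee_rot: [[-0.996, -0.091, -0.002], [-0.091, 0.996, -0.001], [0.002, -0.001, -1.0]]
wrist_force: [-0.7, -0.2, 0.2]
gripper_width: 0.69
gripper_force: 0.0
```

```bash
python3 -c "
from h import *
plan(.523,.121,.15,5.5)"
```

```text
t 2.2 tcp [0.5125 0.0964 0.1516] yaw 5.25 j [  28.   16.  -20.   -0.  -54. -113.] F [-0.7 -0.2  0.2]
shift cm [-1.27  2.36  0.15] turn -0.25
```

step_arm(
  targets="-0.6 1.2 0 0;-0.65 1.15 1 0;0 0 2 0;0 0 2 0;0 0 2 0;0 0 1.5 0;0 0 0.5 0;0 0 0 0;0 0 0 0",
)

```text
time_s: 2.95
tcp_pos: [0.5235, 0.1204, 0.0626]
ee_rot: [[-0.995, -0.097, 0.0], [-0.097, 0.995, -0.0], [-0.0, -0.0, -1.0]]
wrist_force: [-0.1, -0.4, 0.9]
gripper_width: 0.692
gripper_force: 0.0
```

Run:
```python
from h import *
plan(.523,.121,.004,5.5)
a=cap("top")["frame"][180:320,200:340]; b=cap("side")["frame"][200:340,240:380]
cv2.imwrite("pics/g1.png",cv2.resize(np.hstack([a,b]),(800,400)))
```

```text
t 2.95 tcp [0.5235 0.1204 0.0626] yaw 5.55 j [  30.   24.  -24.    0.  -43. -115.] F [-0.1 -0.4  0.9]
shift cm [0.04 0.06 5.86] turn 0.05
```

View pics/g1.png

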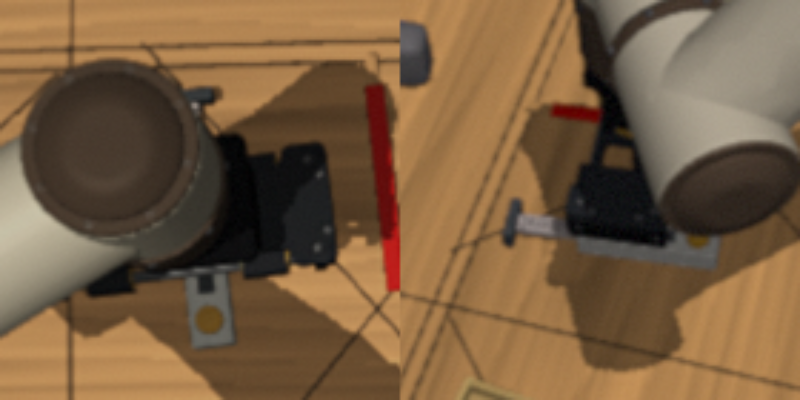

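The crop shows the gauge under the gripper and parallel to the fingers, with the screw clear of them on the robot's side. I'll descend and close.

step_arm(
  targets="0 0.3 1 0;0 0 1.2 0;0 0 1.2 0;0 0 1 0;0 0 0.7 0;0 0 0.4 0;0 0 0.3 0;0 0 0 0;0 0 0 0",
)

```text
time_s: 3.8
tcp_pos: [0.5228, 0.1231, 0.0047]
ee_rot: [[-0.995, -0.095, 0.0], [-0.095, 0.995, 0.0], [-0.0, 0.0, -1.0]]
wrist_force: [0.4, -0.4, -0.9]
gripper_width: 0.691
gripper_force: 0.0
```

step_arm(
  targets="0 0 0 0;0 0 0 0;0 0 0 0;0 0 0 0;0 0 0 0;0 0 0 0;0 0 0 0;0 0 0 0;0 0 0 0",
  claw=2,
)

```text
time_s: 4.55
tcp_pos: [0.5226, 0.1229, 0.0047]
ee_rot: [[-0.995, -0.095, 0.0], [-0.095, 0.995, -0.0], [-0.0, -0.0, -1.0]]
wrist_force: [-0.3, -0.6, 1.7]
gripper_width: 0.345
gripper_force: 30.0
```

step_arm(
  targets="0 0 -0.3 0;0 0 -0.8 0;0 0 -1.2 0;0 0 -1.5 0;0 0 -1.5 0;0 0 -1 0;0 0 -0.5 0;0 0 -0.2 0;0 0 0 0;0 0 0 0",
)

```text
time_s: 5.38
tcp_pos: [0.5221, 0.1227, 0.0739]
ee_rot: [[-0.995, -0.095, -0.001], [-0.095, 0.995, -0.0], [0.001, -0.0, -1.0]]
wrist_force: [-0.7, 0.3, -2.3]
gripper_width: 0.343
gripper_force: 30.0
```

Run:
```python
from h import *
t,s=cap("top"),cap("side")
a=t["frame"][180:320,200:340]; b=s["frame"][200:340,240:380]
cv2.imwrite("pics/g2.png",cv2.resize(np.hstack([a,b]),(800,400)))
plan(.495,.367,.0747,-4.4)
```

```text
t 5.48 tcp [0.522  0.1226 0.0737] yaw 5.46 j [  31.   23.  -23.   -0.  -44. -115.] F [-0.9 -0.2 -2.2]
shift cm [ 0.37 24.58 -0.12] turn 9.86
```

View pics/g2.png

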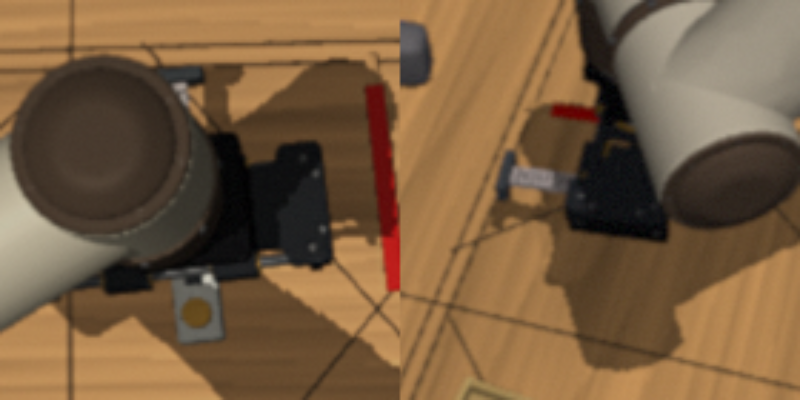

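Run:
```python
from h import *
t,s=cap("top"),cap("side")
print(ray(t,[(269,289.5)],.100),ray(t,[(263.7,205.9)],.090),ray(s,[(280+137,200)],.1)[0]*0,ray(s,[(240+107*.35,200+172*.35)],.090))
plan(.478,.368,.0747,-4.4)
```

```text
[[0.47255483 0.11519137 0.1       ]] [[0.63382423 0.12520865 0.09      ]] [ 0. -0.  0.] [[0.62801112 0.13734322 0.09      ]]
t 5.58 tcp [0.5222 0.1228 0.0738] yaw 5.46 j [  31.   23.  -23.   -0.  -44. -115.] F [-0.1  0.1 -1.2]
shift cm [ 2.07 24.83 -0.1 ] turn 9.86
```

step_arm(
  targets="0.1 1 0 0;0.2 2 0 0;0.2 2.5 0 0;0.2 2.5 0 0;0.2 2.5 0 0;0.2 2.5 0 0;0.2 2.5 0 0;0.2 2.5 0 0;0.2 2.5 0 0;0.2 2.3 0 0;0.1 1.5 0 0;0.1 0.6 0 0",
)

```text
time_s: 6.58
tcp_pos: [0.4775, 0.3713, 0.0742]
ee_rot: [[-0.995, -0.098, 0.0], [-0.098, 0.995, 0.0], [-0.0, 0.0, -1.0]]
wrist_force: [0.0, 0.5, -1.8]
gripper_width: 0.342
gripper_force: 30.0
```

step_arm(
  targets="0 0 0 2.5;0 0 0 2.5;0 0 0 2.5;0 0 0 2.4;0 0 0 0;0 0 0 0",
)

```text
time_s: 7.08
tcp_pos: [0.4779, 0.3681, 0.0744]
ee_rot: [[-0.997, 0.077, -0.001], [0.077, 0.997, -0.001], [0.0, -0.001, -1.0]]
wrist_force: [0.2, -0.2, -1.4]
gripper_width: 0.342
gripper_force: 30.0
```

Run:
```python
from h import *
t,s=cap("top"),cap("side")
a=t["frame"][190:370,60:240]; b=s["frame"][310:450,220:380][:,:]
cv2.imwrite("pics/p1.png",np.hstack([cv2.resize(a,(400,400)),cv2.resize(b,(400,350),).copy() if 0 else cv2.resize(s["frame"][270:450,210:390],(400,400))]))
plan(.478,.368,.0747,-4.4)
```

```text
t 7.18 tcp [0.478  0.3684 0.0745] yaw -4.41 j [  53.   28.  -13.   -0.  -49. -147.] F [-0.1 -0.3 -1.6]
shift cm [-0.01 -0.04 -0.02] turn -0.01
```

View pics/p1.png

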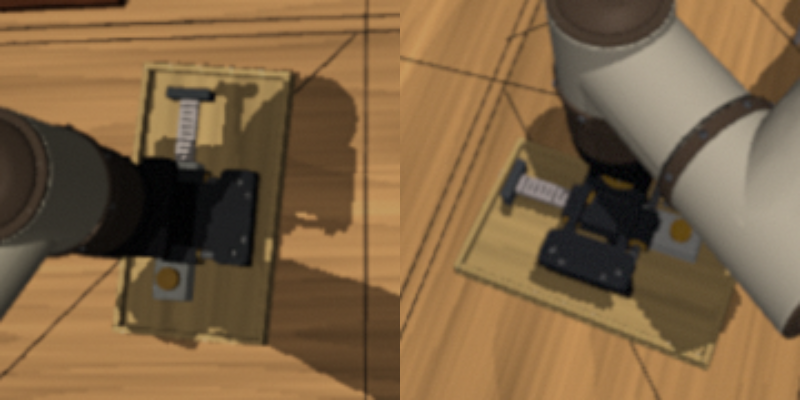

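The gauge is held level over the long tray: the crop shows its head at (190,95), inside the walls once I allow for its height. I'll lower it.

step_arm(
  targets="0 0 0.5 0;0 0 1 0;0 0 1 0;0 0 1 0;0 0 1 0;0 0 0.7 0;0 0 0.4 0;0 0 0.2 0;0 0 0.2 0;0 0 0.1 0;0 0 0 0;0 0 0 0",
)

```text
time_s: 8.18
tcp_pos: [0.4782, 0.369, 0.014]
ee_rot: [[-0.997, 0.077, 0.001], [0.077, 0.997, 0.001], [-0.001, 0.001, -1.0]]
wrist_force: [0.3, -0.0, -1.8]
gripper_width: 0.339
gripper_force: 30.0
```

step_arm(
  targets="0 0 0.1 0;0 0 0 0;0 0 0.1 0;0 0 0 0;0 0 0 0",
)

```text
time_s: 8.6
tcp_pos: [0.478, 0.3688, 0.0115]
ee_rot: [[-0.997, 0.077, -0.0], [0.077, 0.997, -0.0], [0.0, -0.0, -1.0]]
wrist_force: [-0.3, 0.4, -1.4]
gripper_width: 0.338
gripper_force: 30.0
```

step_arm(
  targets="0 0 0.05 0;0 0 0 0;0 0 0.05 0;0 0 0 0;0 0 0 0",
)

```text
time_s: 9.02
tcp_pos: [0.478, 0.3688, 0.0107]
ee_rot: [[-0.997, 0.077, 0.0], [0.077, 0.997, 0.0], [-0.0, 0.0, -1.0]]
wrist_force: [-0.2, -0.6, -1.1]
gripper_width: 0.342
gripper_force: 30.0
```

step_arm(
  targets="0 0 0.05 0;0 0 0 0;0 0 0.05 0;0 0 0 0;0 0 0 0",
)

```text
time_s: 9.43
tcp_pos: [0.478, 0.3689, 0.0107]
ee_rot: [[-0.997, 0.077, 0.0], [0.077, 0.997, 0.0], [-0.0, 0.0, -1.0]]
wrist_force: [-3.7, -1.3, 7.0]
gripper_width: 0.346
gripper_force: 30.0
```

Contact made (7 N). Open and lift.

step_arm(
  targets="0 0 0 0;0 0 0 0;0 0 0 0;0 0 0 0;0 0 0 0;0 0 0 0",
  claw=5,
)

```text
time_s: 9.93
tcp_pos: [0.478, 0.3688, 0.0094]
ee_rot: [[-0.997, 0.077, -0.0], [0.077, 0.997, -0.0], [0.0, -0.0, -1.0]]
wrist_force: [0.0, 0.3, -0.1]
gripper_width: 0.567
gripper_force: 0.0
```

step_arm(
  targets="0 0 -0.5 0;0 0 -1 0;0 0 -1.5 0;0 0 -2 0;0 0 -2.5 0;0 0 -2.5 0;0 0 -2 0;0 0 -1 0;0 0 0 0",
)

```text
time_s: 10.68
tcp_pos: [0.4792, 0.3701, 0.1432]
ee_rot: [[-0.997, 0.077, 0.005], [0.077, 0.997, 0.005], [-0.004, 0.005, -1.0]]
wrist_force: [0.6, 0.7, -0.6]
gripper_width: 0.574
gripper_force: 0.0
```

```bash
python3 -c "
from h import *
plan(.552,-.130,.14,18)"
```

```text
t 10.68 tcp [0.4792 0.3701 0.1432] yaw -4.41 j [  53.   24.   -9.    0.  -57. -147.] F [ 0.6  0.7 -0.6]
shift cm [-11.11 -49.3    0.1 ] turn -22.41
```

step_arm(
  targets="-0.3 -1 0 0;-0.6 -2 0 0;-0.7 -3 0 0;-0.7 -3 0 0;-0.7 -3 0 0;-0.7 -3 0 0;-0.7 -3 0 0;-0.7 -3 0 0;-0.7 -3 0 0;-0.7 -3 0 0;-0.7 -3 0 0;-0.7 -3 0 0",
  claw=6,
)

```text
time_s: 11.68
tcp_pos: [0.5296, 0.0312, 0.1376]
ee_rot: [[-0.997, 0.078, -0.004], [0.078, 0.997, -0.001], [0.004, -0.001, -1.0]]
wrist_force: [0.7, -0.4, 1.1]
gripper_width: 0.686
gripper_force: 0.0
```

step_arm(
  targets="-0.7 -3 0 0;-0.7 -3 0 0;-0.7 -3 0 0;-0.7 -3 0 0;-0.7 -2.3 0 0;-0.4 -1.5 0 0;0 -0.5 0 -5;0 0 0 -6;0 0 0 -6;0 0 0 -5.4;0 0 0 0;0 0 0 0",
)

```text
time_s: 12.68
tcp_pos: [0.5562, -0.1322, 0.138]
ee_rot: [[-0.952, -0.306, -0.003], [-0.306, 0.952, 0.0], [0.003, 0.001, -1.0]]
wrist_force: [0.4, -0.1, 0.8]
gripper_width: 0.685
gripper_force: 0.0
```

Run:
```python
from h import *
t,s=cap("top"),cap("side")
a=t["frame"][190:370,60:240]
cv2.imwrite("pics/p2.png",np.hstack([cv2.resize(a,(400,400)),cv2.resize(s["frame"][270:450,210:390],(400,400))]))
plan(.552,-.131,.06,18)
```

```text
t 12.78 tcp [ 0.5568 -0.132   0.1386] yaw 17.85 j [  3.  21. -14.  -0. -55. -75.] F [-0.8  0.1  0.8]
shift cm [0.41 0.24 7.86] turn -0.15
```

View pics/p2.png

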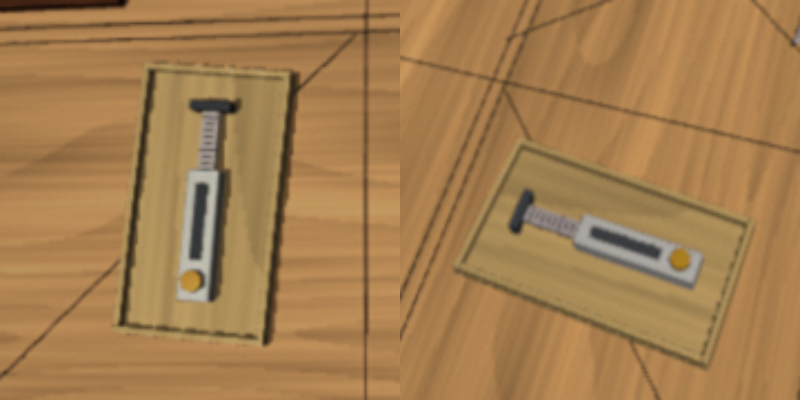

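The pulled-out gauge lies flat, centred and lengthwise in the long tray, with its head at (212,105) and its screw at (190,282) in the crop. Next is the other gauge.

step_arm(
  targets="0.2 0.1 0.5 0;0.2 0.1 1.5 0;0 0 2 0;0 0 2 0;0 0 1.5 0;0 0 0.5 0;0 0 0 0;0 0 0 0",
)

```text
time_s: 13.45
tcp_pos: [0.5534, -0.1312, 0.0598]
ee_rot: [[-0.951, -0.309, 0.0], [-0.309, 0.951, -0.0], [-0.0, -0.0, -1.0]]
wrist_force: [-0.8, -0.6, 0.2]
gripper_width: 0.694
gripper_force: 0.0
```

Run:
```python
from h import *
t,s=cap("top"),cap("side")
cv2.imwrite("pics/g3.png",cv2.resize(np.hstack([t["frame"][180:320,330:470],s["frame"][130:270,260:400]]),(800,400)))
plan(.552,-.131,.004,18)
```

```text
t 13.55 tcp [ 0.554  -0.1312  0.0607] yaw 17.98 j [  3.  26. -19.   0. -44. -75.] F [-0.1 -0.7  0.8]
shift cm [0.19 0.08 5.67] turn -0.02
```

View pics/g3.png

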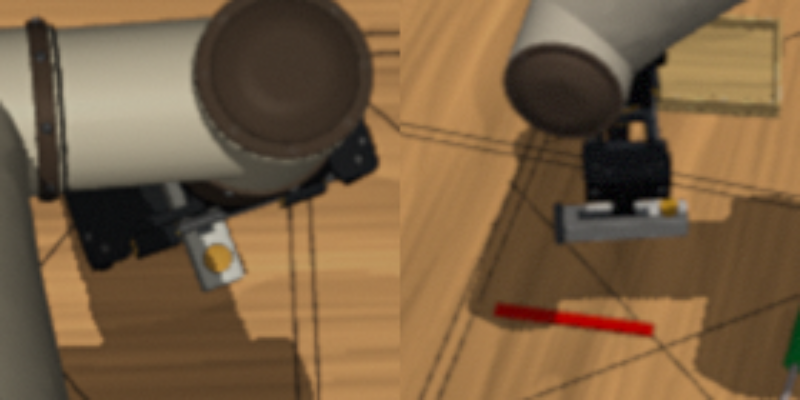

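The gripper straddles the pushed-home gauge and is parallel to it, with the screw at (218,257) in the crop, clear of the fingers.

step_arm(
  targets="0.2 0.1 1 0;0 0 1.2 0;0 0 1.2 0;0 0 1 0;0 0 0.7 0;0 0 0.4 0;0 0 0.15 0;0 0 0 0;0 0 0 0",
)

```text
time_s: 14.3
tcp_pos: [0.5513, -0.1309, 0.0035]
ee_rot: [[-0.951, -0.309, 0.001], [-0.309, 0.951, -0.0], [-0.001, -0.0, -1.0]]
wrist_force: [-0.2, 0.5, 0.1]
gripper_width: 0.689
gripper_force: 0.0
```

step_arm(
  targets="0 0 0 0;0 0 0 0;0 0 0 0;0 0 0 0;0 0 0 0;0 0 0 0;0 0 0 0;0 0 0 0;0 0 0 0",
  claw=2,
)

```text
time_s: 15.05
tcp_pos: [0.5511, -0.1309, 0.0032]
ee_rot: [[-0.951, -0.309, 0.0], [-0.309, 0.951, -0.0], [-0.0, -0.0, -1.0]]
wrist_force: [-0.3, -0.5, 0.7]
gripper_width: 0.345
gripper_force: 30.0
```

step_arm(
  targets="0 0 -0.3 0;0 0 -0.8 0;0 0 -1.2 0;0 0 -1.5 0;0 0 -1.5 0;0 0 -1 0;0 0 -0.5 0;0 0 -0.2 0;0 0 0 0;0 0 0 0",
)

```text
time_s: 15.88
tcp_pos: [0.5503, -0.1308, 0.0724]
ee_rot: [[-0.951, -0.308, -0.001], [-0.308, 0.951, 0.0], [0.001, 0.001, -1.0]]
wrist_force: [-0.1, -0.5, -2.8]
gripper_width: 0.344
gripper_force: 30.0
```

Run:
```python
from h import *
t=cap("top")["frame"]; h=cv2.cvtColor(t[190:320,340:460],cv2.COLOR_BGR2HSV)
m=cv2.inRange(h,(15,170,140),(25,255,255)); ys,xs=np.nonzero(m); print(len(xs),ray(cap("top"),[(xs.mean()+340,ys.mean()+190)],.1))
plan(.528,-.380,.0747,8.3)
```

```text
61 [[ 0.5086361  -0.14514919  0.1       ]]
t 15.98 tcp [ 0.5502 -0.1308  0.0721] yaw 17.96 j [  3.  25. -19.  -0. -46. -75.] F [-0.4 -0.3 -2.8]
shift cm [  9.8  -23.02  -0.25] turn 9.66
```

step_arm(
  targets="0.4 -1 0 0;0.8 -2 0 0;1 -2.3 0 0;1 -2.3 0 0;1 -2.3 0 0;1 -2.3 0 0;1 -2.3 0 0;1 -2.3 0 0;1 -2.3 0 0;1 -2.1 0 0;0.6 -1.2 0 0;0.3 -0.5 0 0",
)

```text
time_s: 16.98
tcp_pos: [0.5245, -0.3819, 0.0721]
ee_rot: [[-0.952, -0.306, -0.001], [-0.306, 0.952, 0.0], [0.001, 0.001, -1.0]]
wrist_force: [0.0, -0.2, -1.7]
gripper_width: 0.34
gripper_force: 30.0
```

step_arm(
  targets="0 0 0 2.5;0 0 0 2.5;0 0 0 2.5;0 0 0 2.1;0 0 0 0;0 0 0 0",
)

```text
time_s: 17.48
tcp_pos: [0.5254, -0.3792, 0.0728]
ee_rot: [[-0.989, -0.147, -0.001], [-0.147, 0.989, 0.0], [0.0, 0.001, -1.0]]
wrist_force: [1.0, 0.1, -2.9]
gripper_width: 0.343
gripper_force: 30.0
```

Run:
```python
from h import *
t,s=cap("top"),cap("side")
cv2.imwrite("pics/p3.png",cv2.resize(np.hstack([t["frame"][190:330,440:580],s["frame"][90:230,290:430]]),(800,400)))
plan(.5245,-.380,.0747,8.3)
```

```text
t 17.58 tcp [ 0.5255 -0.3794  0.0729] yaw 8.44 j [-22.  32.  -7.  -0. -52. -60.] F [ 0.5  0.  -2.5]
shift cm [ 0.11 -0.05 -0.18] turn 0.14
```

View pics/p3.png

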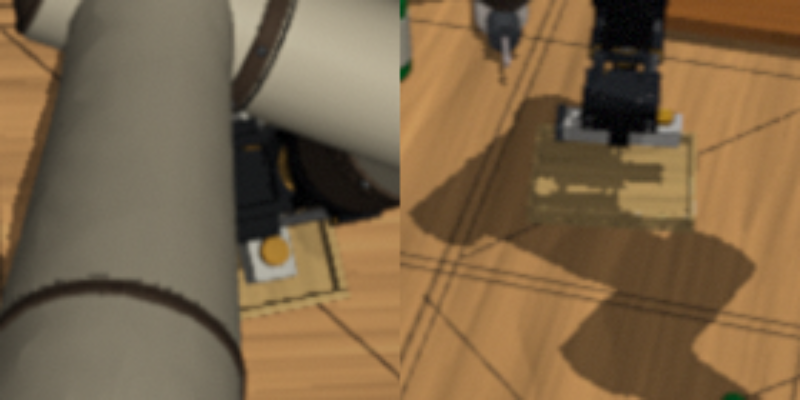

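The gauge hangs level over the short tray, parallel to its walls, with the screw at (275,250) in the crop. I'll lower it.

step_arm(
  targets="0.1 0 0.5 0;0 0 1 0;0 0 1 0;0 0 1 0;0 0 1 0;0 0 0.7 0;0 0 0.4 0;0 0 0.2 0;0 0 0.15 0;0 0 0.1 0;0 0 0 0;0 0 0 0",
)

```text
time_s: 18.58
tcp_pos: [0.5248, -0.3801, 0.013]
ee_rot: [[-0.989, -0.146, 0.001], [-0.146, 0.989, -0.0], [-0.001, -0.001, -1.0]]
wrist_force: [0.7, 0.4, -3.1]
gripper_width: 0.342
gripper_force: 30.0
```

step_arm(
  targets="0 0 0.1 0;0 0 0 0;0 0 0.05 0;0 0 0 0;0 0 0 0",
)

```text
time_s: 19.0
tcp_pos: [0.5245, -0.38, 0.0111]
ee_rot: [[-0.989, -0.146, 0.0], [-0.146, 0.989, -0.0], [-0.0, -0.0, -1.0]]
wrist_force: [0.8, 0.5, -1.7]
gripper_width: 0.343
gripper_force: 30.0
```

step_arm(
  targets="0 0 0.05 0;0 0 0 0;0 0 0.05 0;0 0 0 0;0 0 0 0",
)

```text
time_s: 19.42
tcp_pos: [0.5244, -0.38, 0.01]
ee_rot: [[-0.989, -0.146, -0.0], [-0.146, 0.989, 0.0], [0.0, 0.0, -1.0]]
wrist_force: [0.2, -1.0, -2.7]
gripper_width: 0.34
gripper_force: 30.0
```

step_arm(
  targets="0 0 0.05 0;0 0 0 0;0 0 0.05 0;0 0 0 0;0 0 0 0",
)

```text
time_s: 19.83
tcp_pos: [0.5245, -0.38, 0.0092]
ee_rot: [[-0.989, -0.146, 0.0], [-0.146, 0.989, -0.0], [-0.0, -0.0, -1.0]]
wrist_force: [-1.1, 0.6, -0.6]
gripper_width: 0.344
gripper_force: 30.0
```

step_arm(
  targets="0 0 0.05 0;0 0 0 0;0 0 0.03 0;0 0 0 0;0 0 0 0",
)

```text
time_s: 20.25
tcp_pos: [0.5245, -0.38, 0.0093]
ee_rot: [[-0.989, -0.146, 0.0], [-0.146, 0.989, -0.0], [-0.0, -0.0, -1.0]]
wrist_force: [-2.6, 1.9, 6.2]
gripper_width: 0.34
gripper_force: 30.0
```

Contact made. Release, lift and retreat.

step_arm(
  targets="0 0 0 0;0 0 0 0;0 0 0 0;0 0 0 0;0 0 0 0;0 0 0 0",
  claw=5,
)

```text
time_s: 20.75
tcp_pos: [0.5245, -0.38, 0.008]
ee_rot: [[-0.989, -0.146, -0.0], [-0.146, 0.989, 0.0], [0.0, 0.0, -1.0]]
wrist_force: [0.0, 0.7, -0.6]
gripper_width: 0.566
gripper_force: 0.0
```

step_arm(
  targets="0 0 -0.5 0;0 0 -1 0;0 0 -1.5 0;0 0 -2.5 0;0 0 -3 0;0 0 -3 0;0 0 -2 0;0 0 -1 0;0 2 0 0;0 3 0 0;0 3 0 0;0 3 0 0",
)

```text
time_s: 21.75
tcp_pos: [0.5076, -0.2701, 0.1529]
ee_rot: [[-0.99, -0.144, -0.001], [-0.144, 0.99, 0.001], [0.001, 0.001, -1.0]]
wrist_force: [0.6, 0.4, -0.0]
gripper_width: 0.577
gripper_force: 0.0
```

step_arm(
  targets="0 3 0 0;0 3 0 0;0 3 0 0;0 3 0 0;0 3 0 0;0 3 0 0;0 3 0 0;0 2 0 0;0 1 0 0;0 0 0 0;0 0 0 0;0 0 0 0",
)

```text
time_s: 22.75
tcp_pos: [0.4736, -0.0344, 0.1532]
ee_rot: [[-0.989, -0.145, -0.0], [-0.145, 0.989, -0.0], [0.0, -0.0, -1.0]]
wrist_force: [0.2, -0.1, -0.4]
gripper_width: 0.571
gripper_force: 0.0
```

Run:
```python
from h import *
t,s=cap("top"),cap("side")
cv2.imwrite("pics/p4.png",np.hstack([cv2.resize(t["frame"][190:330,440:580],(400,400)),cv2.resize(s["frame"][90:230,290:430],(400,400))]))
print(sense()["time_s"])
```

```text
22.85
```

View pics/p4.png

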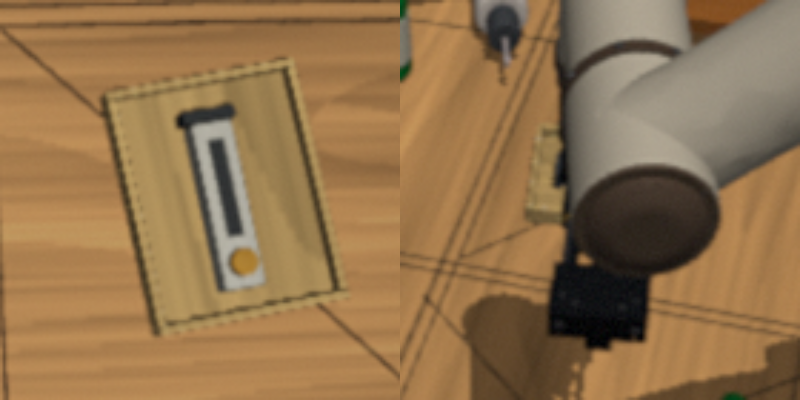

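The pushed-home gauge lies flat, centred and lengthwise in the short tray, with its head at (206,115) and screw at (243,262) in the crop. I'm handing in.

```bash
python3 -c "
from h import *
print(r.finish_job())"
```

```text
the job is handed in; nothing more can be done
None
```

Both gauges are laid flat and lengthwise and released, the pulled-out one in the long tray and the pushed-home one in the short tray, with slides as set by eye; I handed the job in at about 23 s of the 56 s allowed, and no verdict was returned.

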